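# Make up the stall kit and the coffee cart kit

## Task

Make up two kits from the stock standing on the counter. The three-bay tray goes to the market stall: stand a receipt roll in its large bay, the coin roll in the middle bay and the rubber stamp, knob up, in the narrow bay at the other end; the two-bay tray goes to the coffee cart: stand the other receipt roll in its large bay and the sugar shaker in its smaller bay. Everything stands upright flat on the bay floors, and the battery and the counter bell stay where they are.

Things in the scene. Friction and masses are not known exactly. Their poses are not given: they have to be found in the camera images.
- stall_tray: low pale wooden tray with THREE bays in a row, outside 86 x 198 mm (x, y). Large bay 78 mm wide (y), centre y = +55 mm; middle bay 48 mm wide, centre y = -13 mm; narrow end bay 52 mm wide, centre y = -68 mm (all x = 0). Walls 5 mm thick, 16 mm high; floor 5 mm above the counter; bays 76 mm long (x). Fixed. Origin: centre of underside; z up, y along the row.
- coffee_tray: low pale wooden tray with TWO bays in a row, outside 86 x 157 mm (x, y). Smaller bay 64 mm wide (y), centre y = +41.5 mm; large bay 78 mm wide, centre y = -34.5 mm (both x = 0). Walls 5 mm thick, 16 mm high; floor 5 mm above the counter; bays 76 mm long (x). Fixed. Origin: centre of underside; z up, y along the row.
- receipt_roll_a: One receipt paper roll: white upright cylinder, 58 mm diameter, 58 mm tall, brown core at the top; the two receipt rolls are alike and interchangeable. Origin: centre of its underside, z up along its axis. About 0.08 kg.
- receipt_roll_b: Other receipt paper roll: white upright cylinder, 58 mm diameter, 58 mm tall, brown core at the top; the two receipt rolls are alike and interchangeable. Origin: centre of its underside, z up along its axis. About 0.08 kg.
- coin_roll: paper roll of coins: slim brown upright cylinder, 28 mm diameter, 52 mm tall. Origin: centre of its underside, z up along its axis. About 0.19 kg.
- rubber_stamp: wooden rubber stamp: base block 26 mm (x) x 60 mm (y), 18 mm high, with a neck of about 20 mm diameter from 18 to 35 mm and a round knob of 28 mm diameter from 35 to 75 mm above its underside (grasp the knob). Origin: centre of its underside, z up. About 0.04 kg.
- sugar_shaker: sugar shaker: clear upright cylinder, 44 mm diameter up to 66 mm, rounded grey top narrowing to 34 mm, 90 mm tall in all. Origin: centre of its underside, z up. About 0.1 kg.
- battery: spare battery: thin red and grey upright cylinder, 15 mm diameter, 50 mm tall, loose; it belongs to neither kit and stays where it stands. Origin: centre of its underside.
- counter_bell: counter bell: metal dome on a black foot, 85 mm diameter, 58 mm tall, loose; not part of the job, stays where it stands. Origin: centre of its underside.
Things that resemble listed ones, but are neither listed nor needed, are in the scene too. What is shaped like the sugar_shaker but green or orange is not meant.

How it is judged (in metres and radians):
At the end, for the whole second after the job is handed in: A receipt roll in the large bay of each tray; coin roll in the middle bay and stamp in the narrow end bay of the three-bay tray; shaker in the smaller bay of the other. Each upright within 0.1 rad, underside within 3 mm of the bay floor, at rest; battery and bell within 30 mm of their start (((x of receipt_roll_a in the frame of stall_tray between -0.011 and 0.011 m and y of receipt_roll_a in the frame of stall_tray between 0.043 and 0.067 m and z of receipt_roll_a in the frame of stall_tray between 0.002 and 0.008 m and angle between each of receipt_roll_a, receipt_roll_b's own z axis and vertical below 0.1 rad and x of receipt_roll_b in the frame of coffee_tray between -0.011 and 0.011 m and y of receipt_roll_b in the frame of coffee_tray between -0.0465 and -0.0225 m and z of receipt_roll_b in the frame of coffee_tray between 0.002 and 0.008 m) or (x of receipt_roll_b in the frame of stall_tray between -0.011 and 0.011 m and y of receipt_roll_b in the frame of stall_tray between 0.043 and 0.067 m and z of receipt_roll_b in the frame of stall_tray between 0.002 and 0.008 m and angle between each of receipt_roll_b, receipt_roll_a's own z axis and vertical below 0.1 rad and x of receipt_roll_a in the frame of coffee_tray between -0.011 and 0.011 m and y of receipt_roll_a in the frame of coffee_tray between -0.0465 and -0.0225 m and z of receipt_roll_a in the frame of coffee_tray between 0.002 and 0.008 m)) and x of coin_roll in the frame of stall_tray between -0.026 and 0.026 m and y of coin_roll in the frame of stall_tray between -0.025 and -0.001 m and z of coin_roll in the frame of stall_tray between 0.002 and 0.008 m and angle between each of coin_roll, rubber_stamp, sugar_shaker's own z axis and vertical below 0.1 rad and x of rubber_stamp in the frame of stall_tray between -0.015 and 0.015 m and y of rubber_stamp in the frame of stall_tray between -0.082 and -0.054 m and z of rubber_stamp in the frame of stall_tray between 0.002 and 0.008 m and x of sugar_shaker in the frame of coffee_tray between -0.018 and 0.018 m and y of sugar_shaker in the frame of coffee_tray between 0.0295 and 0.0535 m and z of sugar_shaker in the frame of coffee_tray between 0.002 and 0.008 m and linear speed of each of receipt_roll_a, receipt_roll_b, coin_roll, rubber_stamp, sugar_shaker below 0.02 m/s and distance of each of battery, counter_bell from where it was at the start of the episode below 0.03 m); the robot touches nothing.
It fails at once if the battery was moved more than 30 mm (distance of battery from where it was at the start of the episode above 0.03 m).
It fails at once if the counter bell was moved more than 30 mm (distance of counter_bell from where it was at the start of the episode above 0.03 m).
It also fails if it takes over 117 s, if anything falls off the work surface, if the arm or the gripper's body presses on something with over 40 N, if the wrist force passes 120 N, or if a joint passes its speed limit or range.

## Robot

A 6-joint arm with a two-finger parallel gripper is mounted at the origin on a cart in front of the work surface, level with it; the furniture and walls round the work are solid. World frame = base frame: x ahead of the robot, y to its left, z up, the work surface at z = 0. Lengths are in mm, angles in rad, forces in N, time in s.
With the tool pointing down it reaches from about 350 to 875 mm from the base axis. Payload 4.2 kg.
Tool frame: the origin (TCP) lies at the very end of the fingers, on their centre line; the grasp point (between the pads) lies 19 mm behind it; z points along the fingers, y is the direction in which the jaws open and shut (so a half turn about z gives the same grasp; the last joint's range is limited). The gripper opens to 85 mm and grips with 20 to 120 N. Pads are 22 mm wide; open, the fingers measure 114 mm over their backs; the gripper's body (76 mm by 85 mm) begins 54 mm behind the grasp point. The pads swing forward as they close: fully open they stand 13 mm farther back than shut.
Start: joints at [1.549, 0.385, 0.008, 0, -1.194, -0.259], TCP at [173.171, 600.509, 231.312] pointing down, gripper open.
Joint ranges: [-3.14, 3.14], [-1.21, 2.06], [-1.07, 1.41], [-3.16, 2.05], [-2.99, -0.16], [-3.1, 3.1]. Speed limits (rad/s): [2.79, 2.79, 3.14, 3.14, 3.14, 3.14].

## Interface

Orientations are given as a unit quaternion [x, y, z, w].
In Python, from bench import read_state, get_image, camera_params, job_done gives the robot as it stands.
- The arm moves only by the tool send_rows, never from a script. Its arguments are lists of equal length, an entry for each row: "translation": the shift along the tool's x, y, z in m, a list of three; "yaw": the turn about the tool's z in degrees; "fingers": the closure in counts, from 0 (fully open) to 255 (shut). A call has 1 to 12 rows; each row is the pose to reach, as a shift and turn from the pose measured when the call began, along the tool's axes at that moment; what a row does not reach only later rows make up. A row lasts 1/10 s, in which the tool goes at most 50 mm and 8.59 degrees, less where a joint would pass 70% of its speed; a pose out of reach is approached as far as the arm can. A call with a gripper value outside its range is refused whole. The fingers move at their own pace and stop on an object; the grip force is fixed at half the most. Time passes only in rows, so rows that repeat a pose let the fingers close. It gives the time, the measured TCP pose, the force and the opening at its end, in the units of the state.
- read_state(): the state, without advancing time (a new reading comes with each control period).
- get_image(name): name is "side" or "top"; returns the picture (400x640x3 uint8, blue, green, red); there is no depth.
- camera_params(name): a dict with "mtx" (3x3 intrinsics, pixels), "rvec" (rotation vector, rad) and "tvec" (3), from world to camera coordinates, as OpenCV has them. Camera axes: x right, y down, z forward; pixel columns grow to the right and rows downward; lengths in mm; the calibration is good to about 2 mm. A picture is of the moment at which its call begins. camera_params takes no time and is no camera call.
- job_done(): hands the job in, once; it reports no verdict.
The state is a dict: "clock": time; "joints": joint angles; "joint_vel": joint speeds; "joint_efforts": joint torques, N m; "position": TCP position; "ee_rot": TCP orientation; "contact_force": force on the tool from outside, world axes, zero at the start; "wrist_torque": the same for the moment, N m; "gripper_width": finger opening in mm.
Only numpy, scipy, OpenCV 4.12 (cv2) and the standard library are available. Lean on these libraries where they do the work, as an engineer would, in place of code of your own. Each camera call takes 0.05 s, during which the arm holds its last target.

## Working session

There is one attempt and no reset: what is moved stays moved. The work goes in short steps, Python scripts to look and compute and a tool call to move; the robot and the scene stay as the last step left them, time stands still between calls to the robot, and variables do not carry over. Pictures are saved under pics/ and viewed, and the job is handed in when it is done.

Besides the shell and the picture viewer there is one more tool, called after ">>>" as name([rows], argument=value, ...), one row to a line, values as JSON. send_rows: Moves the arm, as the interface text tells. Its arguments: {"type":"object","properties":{"translation":{"type":"array","items":{"type":"array","items":{"type":"number"}}},"yaw":{"type":"array","items":{"type":"number"}},"fingers":{"type":"array","items":{"type":"number"}}},"required":["translation","yaw","fingers"]}

```bash
ls; mkdir -p pics
python3 - <<'E'
from bench import *
import cv2
for n in ("side","top"):
    im=get_image(n); cv2.imwrite(f"pics/{n}0.png",im)
    p=camera_params(n); print(n,p)
print(read_state())
E
```

```text
pics
side {'mtx': array([[463.28488174,   0.        , 322.33708949],
       [  0.        , 463.28488174, 199.52923445],
       [  0.        ,   0.        ,   1.        ]]), 'rvec': array([ 2.26886123, -0.30431011,  0.1641203 ]), 'tvec': array([-566.20501912,   48.92785725, 1339.60029275])}
top {'mtx': array([[362.83050932,   0.        , 317.88332581],
       [  0.        , 362.83050932, 195.79663299],
       [  0.        ,   0.        ,   1.        ]]), 'rvec': array([ 2.21518705, -2.1657324 ,  0.06265488]), 'tvec': array([-129.55965426,  543.82537386, 1075.50817766])}
{'clock': 0.1, 'joints': array([ 1.54861258e+00,  3.85493829e-01,  6.76646512e-03, -4.28916062e-04,
       -1.19398521e+00, -2.58566452e-01]), 'joint_vel': array([-7.51968929e-04, -9.75704489e-04,  4.35004898e-03,  9.52953049e-04,
        3.29469672e-05,  2.25358817e-04]), 'joint_efforts': array([-7.46038972e-05, -3.93318522e+01,  1.88930511e+01,  4.19785470e+00,
       -2.54873463e-03,  2.74258397e-06]), 'position': array([173.03376311, 600.03502639, 230.3248676 ]), 'ee_rot': array([ 9.90152039e-01, -1.39992791e-01, -8.49675252e-05,  9.74943413e-04]), 'contact_force': array([0.50483343, 0.24937105, 0.21602768]), 'wrist_torque': array([ 0.01291399, -0.03762436,  0.0382185 ]), 'gripper_width': 85.59580409584568}
```

View pics/side0.png

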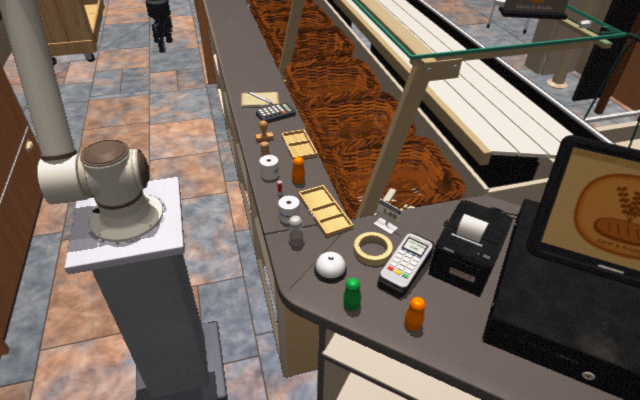

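View pics/top0.png

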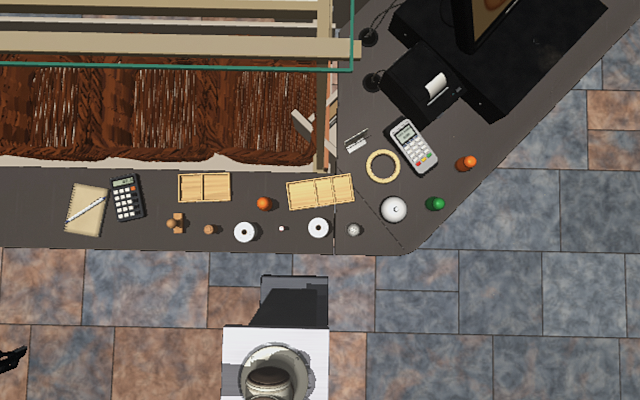

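The side view shows the stock strung along the counter from about (265,135) to (330,265). In the top view it runs from about (178,222) to (395,210). The trays are at (205,187) and (320,191) in the top view. I'll enlarge both.

Run:
```python
import cv2
a=cv2.imread("pics/top0.png")[155:255,150:420]; cv2.imwrite("pics/topc.png",cv2.resize(a,None,fx=2.95,fy=2.95,interpolation=cv2.INTER_CUBIC))
a=cv2.imread("pics/side0.png")[90:290,230:390]; cv2.imwrite("pics/sidec.png",cv2.resize(a,None,fx=3,fy=3,interpolation=cv2.INTER_CUBIC))
```

```text
(no output)
```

View pics/topc.png

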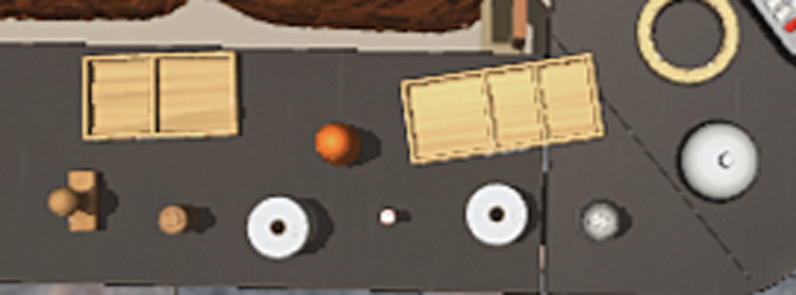

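View pics/sidec.png

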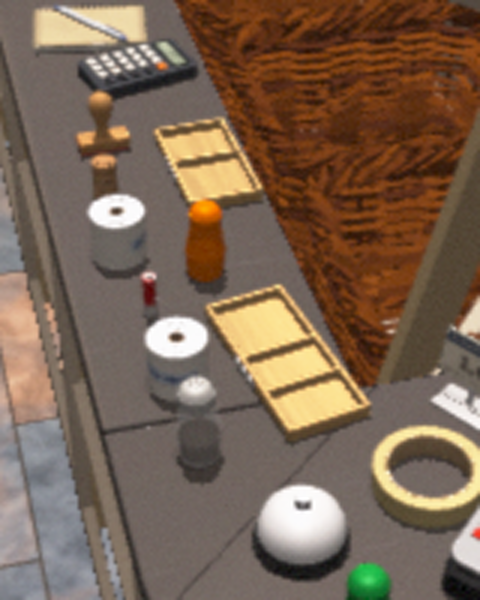

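The clear shaker at top (353,230) / side (296,231) is the one meant. The orange ones at top (264,204) and (467,163), and the green one at (435,204), are not. Both plain white rolls are the receipt rolls, and the brown cylinder at (208,229) is the coin roll. Next I'll measure.

```bash
cat > h.py <<'E'
import numpy as np, cv2
from bench import *
P={n:camera_params(n) for n in("side","top")}
def ray(n,uv):
    p=P[n];R=cv2.Rodrigues(p["rvec"])[0];t=p["tvec"].reshape(3)
    d=np.linalg.inv(p["mtx"])@np.array([uv[0],uv[1],1.]);d=R.T@d;c=-R.T@t
    return c,d/np.linalg.norm(d)
def onz(n,uv,z):
    c,d=ray(n,uv);return c+d*(z-c[2])/d[2]
def tri(uvt,uvs):
    c1,d1=ray("top",uvt);c2,d2=ray("side",uvs)
    A=np.stack([d1,-d2],1);s=np.linalg.lstsq(A,c2-c1,rcond=None)[0]
    a=c1+s[0]*d1;b=c2+s[1]*d2;return (a+b)/2,np.linalg.norm(a-b)
def px(n,X):
    p=P[n];return cv2.projectPoints(np.array(X,float).reshape(-1,1,3),p["rvec"],p["tvec"],p["mtx"],None)[0].reshape(-1,2)
def blobs(m,mn=6):
    k,l,s,c=cv2.connectedComponentsWithStats(m.astype(np.uint8))
    return [(s[i],c[i],l==i) for i in range(1,k) if s[i][4]>=mn]
E
python3 - <<'E'
from h import *
np.set_printoptions(precision=1,suppress=True)
for n in("top","side"):
    im=cv2.imread(f"pics/{n}0.png"); hsv=cv2.cvtColor(im,cv2.COLOR_BGR2HSV)
    H,S,V=cv2.split(hsv)
    r=(155,255,150,420) if n=="top" else (90,290,230,390)
    roi=np.zeros(H.shape,bool);roi[r[0]:r[1],r[2]:r[3]]=1
    for nm,m in (("white",(V>140)&(S<40)),("tan",(S>60)&(V>150)&(H>10)&(H<30)),("brown",(S>60)&(V>70)&(H<25)),):
        for s,c,l in blobs(m&roi,12):
            cn,_=cv2.findContours(l.astype(np.uint8),0,2);cc=max(cn,key=cv2.contourArea)
            mr=cv2.minAreaRect(cc)
            print(n,nm,s,c,np.array(mr[0]),np.array(mr[1]),round(mr[2],1), onz(n,c,0)[:2])
E
```

```text
top white [ 150  155  163   18 1031] [229.3 166. ] [231.  162.9] [161.9  15.2] 1.7 [632.9 156.6]
top white [405 155  15  18 136] [414.  160.9] [412.  163.5] [17. 14.] 90.0 [ 661.5 -409.7]
top white [328 164   2   9  12] [328.8 168.7] [328.5 168. ] [8. 1.] 90.0 [ 631.6 -148.6]
top white [382 197  24  25 460] [393.6 209.1] [393.5 209. ] [24. 23.] 90.0 [ 512.1 -348.7]
top white [308 217  21  21 313] [317.7 227.3] [318. 227.] [20. 20.] 90.0 [ 451.8 -119. ]
top white [234 222  21  21 313] [243.6 231.6] [243.5 231.5] [19.8 19.8] 45.0 [433.5 105.6]
top white [348 225  11  11  85] [353.2 229.9] [353.3 229.8] [9.9 9.2] 45.0 [ 446.4 -226.8]
top white [279 226   5   5  17] [281.1 228. ] [281.  227.9] [4.4 3.5] 18.4 [447.1  -7.6]
top white [163 251  12   4  26] [167.8 252.7] [168.5 252.5] [11.  3.] 0.0 [364.8 332.9]
top tan [313 155  13  18  74] [316.  165.9] [315.6 165.8] [20.2  9.8] 59.5 [ 639.2 -109.3]
top tan [324 155   5  13  56] [325.8 161.2] [326. 161.] [12.  4.] 90.0 [ 654.3 -139. ]
top tan [366 155  34  28 318] [382.7 169.3] [382.5 168.5] [27. 33.] 90.0 [ 633.5 -313.9]
top tan [ 178  17
[... 4787 characters left out ...]
  12] [283.5 111.5] [283.5 111.5] [2.8 2.8] 45.0 [564.4 472. ]
side brown [230 121  10  23  63] [233.2 133.4] [232.4 132.2] [22.8  7. ] 71.6 [355.  363.9]
side brown [255 120  19  36 363] [263.8 137.3] [264.3 136.8] [33.8 18.3] 70.6 [457.8 311.6]
side brown [230 157  28  74 991] [240.2 203.2] [243.5 193.5] [27. 73.] 0.0 [324.9 -24.3]
side brown [276 181   6  11  39] [278.9 186.3] [278.5 186. ] [ 5. 10.] -0.0 [453.7  25.4]
side brown [353 231  37  35 738] [371.  247.9] [371. 248.] [34. 36.] 90.0 [ 642.3 -297.8]
side brown [253 233  15  36 142] [260.5 251.6] [260.7 250. ] [35.1 10. ] 78.7 [ 349.6 -234.5]
side brown [268 264   4  10  12] [269.6 268.8] [269.7 268.6] [2.4 9.2] 7.1 [ 361.7 -300.2]
```

```bash
python3 - <<'E'
from h import *
np.set_printoptions(precision=1,suppress=True)
print("cams",ray("top",(320,200))[0],ray("side",(320,200))[0])
for nm,a,b,h in (("rollL",(243.6,231.6),(268.3,160.1),58),("rollR",(317.7,227.3),(288.4,202.1),58),("shaker",(353.2,229.9),(294.8,219.5),80),("coin",(208,229.1),(263.8,142.6),52),("knob",(169.9,223),(262.9,124),58),("battery",(281.1,228),(279,181),50)):
    X,e=tri(a,b);print(nm,X,"gap",round(e,1),"top@h",onz("top",a,h),"side@h",onz("side",b,h))
for n in("top","side"):
    im=cv2.imread(f"pics/{n}0.png");im4=cv2.resize(im,None,fx=4,fy=4,interpolation=cv2.INTER_CUBIC)
    H,S,V=cv2.split(cv2.cvtColor(im4,cv2.COLOR_BGR2HSV))
    m=(S>60)&(V>95)&(H>10)&(H<30)
    for s,c,l in blobs(m,5000):
        x,y=(c+.5)/4-.5
        if not(((170<x<240 or 285<x<360) and 170<y<210) if n=="top" else (280<x<360 and 125<y<240)): continue
        cn,_=cv2.findContours(l.astype(np.uint8),0,2);cc=cv2.convexHull(max(cn,key=cv2.contourArea)).reshape(-1,2)
        W=np.array([onz(n,(q+.5)/4-.5,16)[:2] for q in cc],np.float32)
        r=cv2.minAreaRect(W);print(n,"tray",np.array(r[0]),np.array(r[1]),r[2]); print(cv2.boxPoints(r).tolist())
    st=m
# stamp base corners
E
python3 - <<'E'
import cv2
a=cv2.imread("pics/top0.png")[165:250,155:235]; cv2.imwrite("pics/tc2.png",cv2.resize(a,None,fx=7,fy=7,interpolation=cv2.INTER_CUBIC))
a=cv2.imread("pics/side0.png")[115:205,245:325]; cv2.imwrite("pics/sc2.png",cv2.resize(a,None,fx=6,fy=6,interpolation=cv2.INTER_CUBIC))
E
```

```text
cams [ 482.3 -119.9 1105.6] [  262.4 -1093.5   923.5]
rollL [436.2  94.3  55.9] gap 0.2 top@h [436.2  93.9  58. ] side@h [435.8  91.4  58. ]
rollR [ 453.5 -118.9   56.1] gap 0.4 top@h [ 453.3 -118.9   58. ] side@h [ 453.2 -121.1   58. ]
shaker [ 449.2 -219.    80.6] gap 0.5 top@h [ 448.9 -219.    80. ] side@h [ 449.5 -218.4   80. ]
coin [440.7 197.9  54. ] gap 0.3 top@h [440.8 198.4  52. ] side@h [441.  200.8  52. ]
knob [456.7 306.7  58.4] gap 1.4 top@h [456.  307.1  58. ] side@h [457.5 307.2  58. ]
battery [448.5 -13.   51.8] gap 0.4 top@h [448.7 -12.8  50. ] side@h [448.7 -10.7  50. ]
top tray [565.9 227.8] [ 90.2 160.4] 3.00411319732666
[[516.5953369140625, 305.49267578125], [525.00244140625, 145.29498291015625], [615.12255859375, 150.02447509765625], [606.7154541015625, 310.22216796875]]
top tray [ 559.8 -122.7] [ 90.3 201.8] 9.618752479553223
[[498.41400146484375, -30.825786590576172], [532.1254272460938, -229.74404907226562], [621.1664428710938, -214.65390014648438], [587.4550170898438, -15.735641479492188]]
side tray [589.  228.8] [454.9 158.1] 85.5153579711914
[[492.4012145996094, 8.23028564453125], [650.0388793945312, -4.133544921875], [685.6068115234375, 449.3540954589844], [527.9691772460938, 461.7179260253906]]
side tray [ 561.  -127.4] [ 96.7 215.7] 10.691829681396484
[[493.49041748046875, -30.351947784423828], [533.5076293945312, -242.30303955078125], [628.5059204101562, -224.366943359375], [588.4887084960938, -12.415847778320312]]
```

View pics/tc2.png

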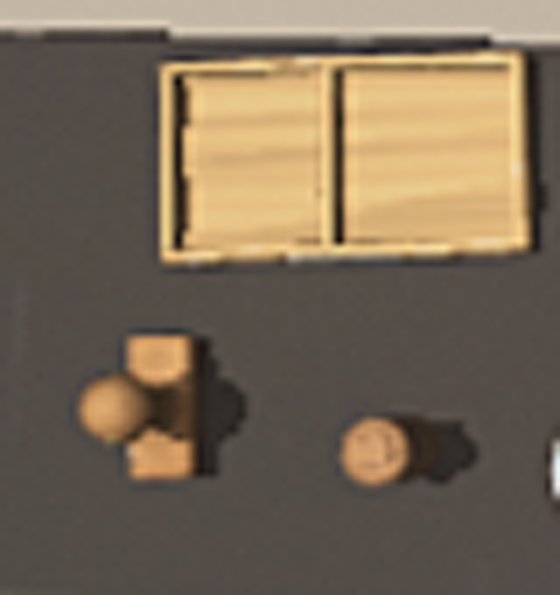

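View pics/sc2.png

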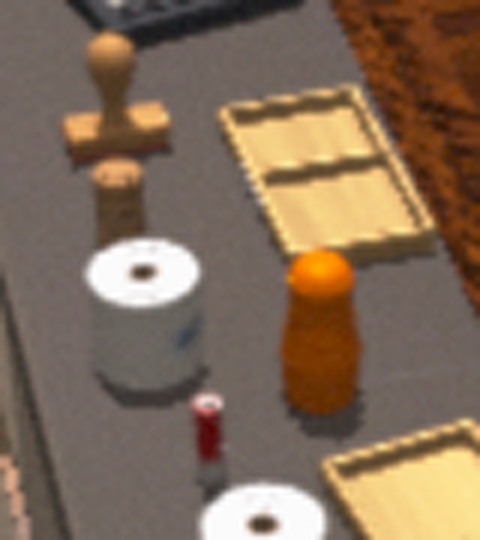

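Run:
```python
from h import *
np.set_printoptions(precision=1,suppress=True)
a=onz("top",(177.1,215.7),18);b=onz("top",(177.3,229.7),18);print("stamp base",(a+b)/2,a-b)
a=onz("side",(269.1,133.8),18);b=onz("side",(258.1,135.5),18);print("stamp base side",(a+b)/2,a-b)
for n in("top","side"):
    im=cv2.imread(f"pics/{n}0.png");im4=cv2.resize(im,None,fx=4,fy=4,interpolation=cv2.INTER_CUBIC)
    H,S,V=cv2.split(cv2.cvtColor(im4,cv2.COLOR_BGR2HSV))
    for th in (140,170):
      m=(S>60)&(V>th)&(H>10)&(H<30)
      for s,c,l in blobs(m,3000):
        x,y=(c+.5)/4-.5
        if not(((170<x<240 or 285<x<360) and 170<y<210) if n=="top" else (280<x<360 and 125<y<240)): continue
        cn,_=cv2.findContours(l.astype(np.uint8),0,2);cc=cv2.convexHull(max(cn,key=cv2.contourArea)).reshape(-1,2)
        W=np.array([onz(n,(q+.5)/4-.5,16)[:2] for q in cc],np.float32)
        r=cv2.minAreaRect(W);print(n,th,"tray",np.array(r[0]),np.array(r[1]),r[2])
# post/glass
print("glass corner",tri((352,65),(630,35)))
print("post base top cam",onz("top",(325,172),0),"side",onz("side",(372,215),0))
# overlay predicted rims/bays
def tr(c,yaw,pts):
    q=np.deg2rad(yaw);return [[c[0]+np.cos(q)*x-np.sin(q)*y,c[1]+np.sin(q)*x+np.cos(q)*y,z] for x,y,z in pts]
for n,cr,f in(("top",(165,215,170,365),4),("side",(120,245,275,360),4.8)):
    im=cv2.imread(f"pics/{n}0.png")[cr[0]:cr[1],cr[2]:cr[3]];im=cv2.resize(im,None,fx=f,fy=f,interpolation=cv2.INTER_CUBIC)
    for c,yaw,L in(((565.5,228.5),3,157),((560,-122.7),9.6,198)):
        for z,col in((16,(0,0,255)),(0,(255,0,0))):
            p=px(n,tr(c,yaw,[(sx*43,sy*L/2,z) for sx,sy in((1,1),(1,-1),(-1,-1),(-1,1))]))
            p=((p-[cr[2],cr[0]]+.5)*f).astype(int);cv2.polylines(im,[p],True,col,1)
    cv2.imwrite(f"pics/ov_{n}.png",im)
```

```text
stamp base [456.4 301.6  18. ] [41.7  2.5  0. ]
stamp base side [456.3 301.1  18. ] [39.7  1.3  0. ]
top 140 tray [565.8 228.1] [ 87.7 158.1] 3.2253191471099854
top 140 tray [ 559.8 -122.4] [ 88.3 200. ] 9.794190406799316
top 170 tray [566.1 227.8] [ 86.8 157.2] 3.23628568649292
top 170 tray [ 559.7 -122.3] [ 87.4 198.8] 9.83313274383545
side 140 tray [566.6 207.3] [ 97.8 207.5] 0.8647658228874207
side 140 tray [ 559.6 -122.6] [ 89.4 203. ] 9.638715744018555
side 170 tray [565.7 207.6] [ 93.2 200.2] 0.6658415794372559
side 170 tray [ 559.3 -122.9] [ 88.  200.2] 9.78135871887207
glass corner (array([ 899.8, -306.9,  534.1]), np.float64(411.41960960383074))
post base top cam [ 621.1 -137.4    0. ] side [ 691.2 -174.     0. ]
```

View pics/ov_top.png

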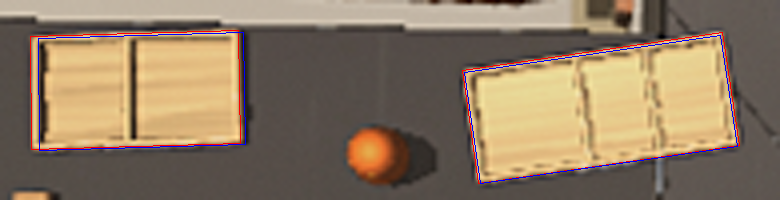

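View pics/ov_side.png

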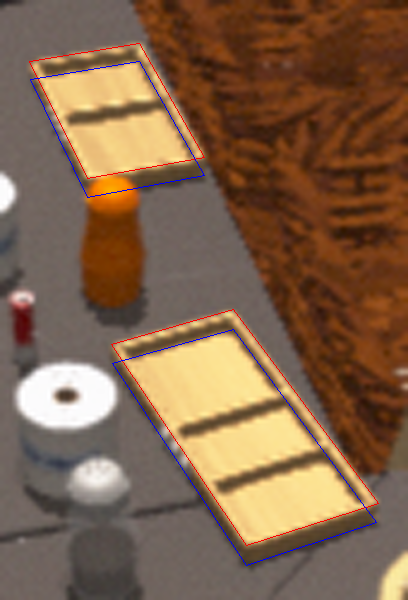

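The overlay fits both trays, with the rim at z=16 and the underside at z=0 in both views. Next I'll check the post behind the stall tray.

Run:
```python
import cv2
a=cv2.imread("pics/top0.png")[20:200,270:400]; cv2.imwrite("pics/p1.png",cv2.resize(a,None,fx=3.3,fy=3.3,interpolation=cv2.INTER_CUBIC))
a=cv2.imread("pics/side0.png")[30:250,330:480]; cv2.imwrite("pics/p2.png",cv2.resize(a,None,fx=2.7,fy=2.7,interpolation=cv2.INTER_CUBIC))
```

```text
(no output)
```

View pics/p1.png

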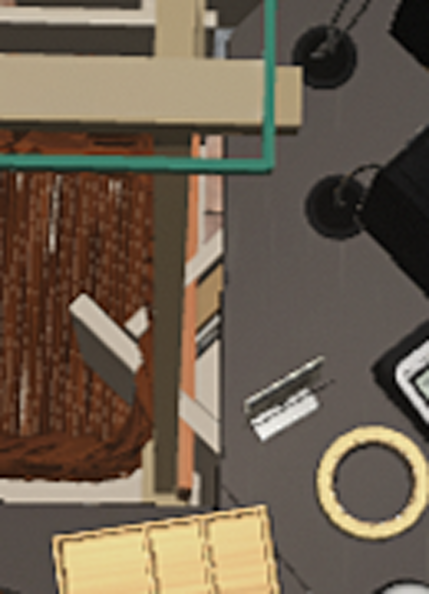

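View pics/p2.png

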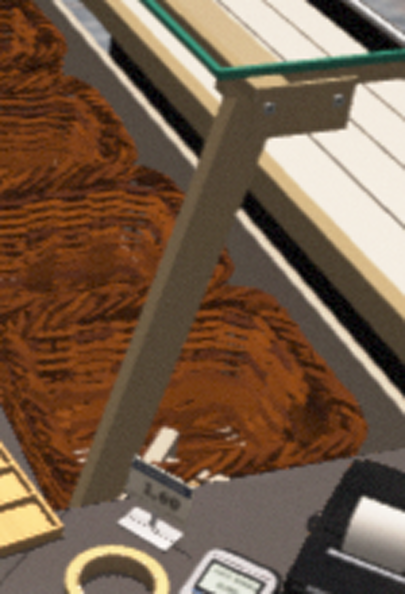

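Run:
```python
from h import *
np.set_printoptions(precision=1,suppress=True)
print(tri((352.7,70.9),(412.2,57.8)))
# post base edges
for uv in ((316.5,171),(326.5,171)): print("top",[onz("top",uv,z) for z in(0,-50)])
for uv in ((357.8,217),(370.7,214)): print("side",[onz("side",uv,z) for z in(0,-50)])
# vertical line check from top-right of the front edge
print(tri((322,60),(411,60)), tri((318,60),(413,62)))
for X in ((630,-120),(630,-150)): print(px("side",[[*X,0],[*X,200],[*X,400]]).tolist(),px("top",[[*X,0],[*X,200],[*X,400]]).tolist())
```

```text
(array([ 742.7, -175.2,  478.6]), np.float64(1.9902398896237108))
top [array([ 623.6, -111.3,    0. ]), array([ 630. , -110.9,  -50. ])]
top [array([ 624.3, -141.9,    0. ]), array([ 630.7, -142.9,  -50. ])]
side [array([ 647.8, -171.6,    0. ]), array([ 668.7, -121.7,  -50. ])]
side [array([ 689., -169.,    0.]), array([ 712.1, -118.9,  -50. ])]
(array([ 772.3, -119.8,  447.1]), np.float64(3.5687518608325686)) (array([ 779.3, -113. ,  437.3]), np.float64(1.8391514387033654))
[[346.5485578981694, 206.65761653087668], [350.4071085128713, 151.7200462850121], [355.160921014897, 84.03584712727042]] [[319.4009403846405, 168.97811841774632], [319.6425807875846, 158.42276350329308], [320.01954111730976, 141.95635300058504]]
[[349.6927508906182, 213.2079141622221], [353.9517195227996, 157.9974527196431], [359.21828139245304, 89.72521684489062]] [[329.1847957451403, 169.19654036343644], [331.5668637641755, 158.68811340579566], [335.2830411868394, 142.29429983891214]]
```

```bash
cat > go.py <<'E'
import sys,numpy as np
from bench import read_state
from scipy.spatial.transform import Rotation as R
s=read_state();M=R.from_quat(s["ee_rot"]).as_matrix();p=np.array(s["position"])
w=np.degrees(np.arctan2(M[1,0],M[0,0]))
a=list(map(float,sys.argv[1:]))
d=M.T@(np.array(a[:3])-p)
print("t%.1f"%s["clock"],"pos",p.round(1),"w",round(w,1),"tilt z",M[:,2].round(3),"F",np.round(s["contact_force"],1),"wid",round(s["gripper_width"],1),"j",np.round(s["joints"],2))
print("DELTA m",(d/1000).round(4),"yaw",round((w-a[3]+180)%360-180,2))
E
python3 go.py 441 198 150 9.75
```

```text
t0.1 pos [173.  600.  230.3] w -16.1 tilt z [-0.    -0.002 -1.   ] F [0.5 0.2 0.2] wid 85.6 j [ 1.55  0.39  0.01 -0.   -1.19 -0.26]
DELTA m [0.3689 0.3118 0.081 ] yaw -25.84
```

>>> send_rows([
  [0.04, 0.034, 0.0],
  [0.08, 0.068, 0.0],
  [0.115, 0.097, 0.0],
  [0.15, 0.127, 0.01],
  [0.185, 0.156, 0.02],
  [0.22, 0.186, 0.03],
  [0.255, 0.215, 0.04],
  [0.29, 0.245, 0.05],
  [0.325, 0.275, 0.06],
  [0.355, 0.3, 0.08],
  [0.369, 0.312, 0.081],
  [0.369, 0.312, 0.081],
], yaw=[0, -3, -6, -9, -12, -15, -18, -21, -24, -26, -26, -26], fingers=[0, 0, 0, 0, 0, 0, 0, 0, 0, 0, 0, 0])

```text
clock: 1.3
position: [441.3, 195.4, 148.9]
ee_rot: [0.996, 0.084, -0.001, 0.002]
contact_force: [-0.6, 0.9, -0.6]
gripper_width: 85.4
```

```bash
python3 go.py 441 198 18 9.75
```

```text
t1.3 pos [441.3 195.4 148.9] w 9.7 tilt z [-0.003 -0.004 -1.   ] F [-0.6  0.9 -0.6] wid 85.4 j [ 0.76  0.23 -0.45  0.   -0.9   0.98]
DELTA m [ 0.0005 -0.003   0.1309] yaw -0.08
```

>>> send_rows([
  [0.0005, -0.003, 0.03],
  [0.0005, -0.003, 0.06],
  [0.0005, -0.003, 0.09],
  [0.0005, -0.003, 0.115],
  [0.0005, -0.003, 0.127],
  [0.0005, -0.003, 0.127],
  [0.0005, -0.003, 0.127],
  [0.0005, -0.003, 0.127],
  [0.0005, -0.003, 0.127],
  [0.0005, -0.003, 0.127],
  [0.0005, -0.003, 0.127],
  [0.0005, -0.003, 0.127],
], yaw=[0, 0, 0, 0, 0, 0, 0, 0, 0, 0, 0, 0], fingers=[0, 0, 0, 0, 0, 255, 255, 255, 255, 255, 255, 255])

```text
clock: 2.5
position: [441.6, 198.7, 23.1]
ee_rot: [0.996, 0.084, -0.0, 0.001]
contact_force: [-0.9, 1.0, 6.6]
gripper_width: 26.1
```

```bash
python3 go.py 561.9 -135.3 26 9.75
```

```text
t2.5 pos [441.6 198.7  23.1] w 9.7 tilt z [-0.001 -0.002 -1.   ] F [-0.9  1.   6.6] wid 26.1 j [ 0.76  0.42 -0.58  0.   -0.57  0.98]
DELTA m [ 0.0623  0.3495 -0.0023] yaw -0.06
```

>>> send_rows([
  [0, 0, -0.015],
  [0, 0, -0.045],
  [0, 0, -0.08],
  [0, 0, -0.11],
  [0, 0.02, -0.13],
  [0.008, 0.05, -0.13],
  [0.014, 0.08, -0.13],
  [0.02, 0.115, -0.13],
  [0.026, 0.15, -0.13],
  [0.032, 0.185, -0.13],
  [0.038, 0.22, -0.13],
  [0.044, 0.25, -0.13],
], yaw=[0, 0, 0, 0, 0, 0, 0, 0, 0, 0, 0, 0], fingers=[255, 255, 255, 255, 255, 255, 255, 255, 255, 255, 255, 255])

```text
clock: 3.7
position: [526.8, -41.8, 153.2]
ee_rot: [0.996, 0.084, -0.001, 0.001]
contact_force: [0.5, 0.3, -2.5]
gripper_width: 26.1
```

```bash
python3 go.py 561.9 -135.3 60 9.75
```

```text
t3.7 pos [526.8 -41.8 153.2] w 9.6 tilt z [-0.001 -0.002 -1.   ] F [ 0.5  0.3 -2.5] wid 26.1 j [ 0.23  0.3  -0.34  0.   -0.94  1.51]
DELTA m [0.0191 0.0979 0.0933] yaw -0.12
```

>>> send_rows([
  [0.006, 0.03, 0],
  [0.012, 0.06, 0],
  [0.016, 0.08, 0],
  [0.019, 0.095, 0],
  [0.019, 0.098, 0],
  [0.019, 0.098, 0.03],
  [0.019, 0.098, 0.06],
  [0.019, 0.098, 0.085],
  [0.019, 0.098, 0.095],
  [0.019, 0.098, 0.095],
  [0.019, 0.098, 0.095],
], yaw=[0, 0, 0, 0, 0, 0, 0, 0, 0, 0, 0], fingers=[255, 255, 255, 255, 255, 255, 255, 255, 255, 255, 255])

```text
clock: 4.8
position: [562.7, -135.1, 59.4]
ee_rot: [0.996, 0.084, 0.0, 0.001]
contact_force: [0.9, -0.4, -1.2]
gripper_width: 25.8
```

```bash
python3 go.py 561.9 -135.3 27 9.75; python3 -c "
from h import *
cv2.imwrite('pics/c1.png',cv2.resize(get_image('side')[130:260,240:400],None,fx=4,fy=4,interpolation=cv2.INTER_CUBIC))"
```

```text
t4.8 pos [ 562.7 -135.1   59.4] w 9.7 tilt z [ 0.    -0.002 -1.   ] F [ 0.9 -0.4 -1.2] wid 25.8 j [ 0.05  0.48 -0.32  0.   -0.77  1.69]
DELTA m [-0.0008 -0.      0.0324] yaw -0.07
```

View pics/c1.png

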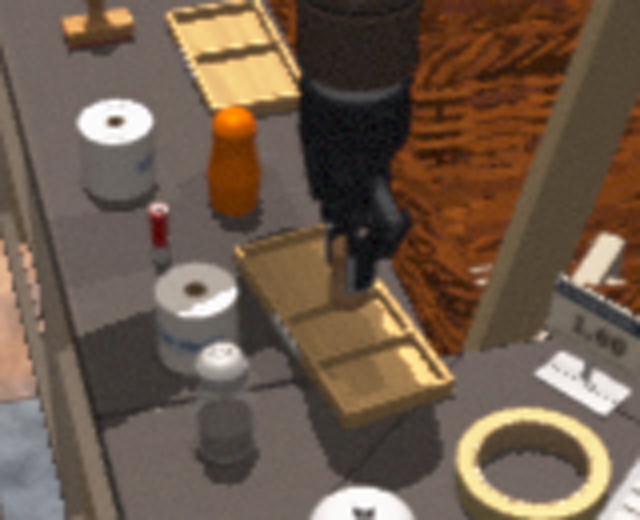

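The coin roll hangs upright over the middle bay at about (345,285) in the crop. I'll lower it now.

>>> send_rows([
  [-0.001, 0, 0.015],
  [-0.001, 0, 0.026],
  [-0.001, 0, 0.03],
  [-0.001, 0, 0.0315],
  [-0.001, 0, 0.0315],
  [-0.001, 0, 0.0315],
], yaw=[0, 0, 0, 0, 0, 0], fingers=[255, 255, 255, 255, 255, 255])

```text
clock: 5.45
position: [562.4, -135.4, 28.7]
ee_rot: [0.996, 0.084, 0.001, 0.001]
contact_force: [0.0, 0.5, -2.0]
gripper_width: 25.9
```

>>> send_rows([
  [0, 0, 0.0012],
  [0, 0, 0.0012],
], yaw=[0, 0], fingers=[255, 255])

```text
clock: 5.65
position: [562.8, -135.5, 28.1]
ee_rot: [0.996, 0.084, 0.002, 0.001]
contact_force: [-0.3, -0.1, 1.2]
gripper_width: 25.6
```

>>> send_rows([
  [0, 0, 0],
  [0, 0, 0],
  [0, 0, 0],
  [0, 0, 0],
  [0, 0, -0.02],
  [0, 0, -0.05],
  [0, 0, -0.09],
  [0, 0, -0.13],
], yaw=[0, 0, 0, 0, 0, 0, 0, 0], fingers=[100, 100, 100, 100, 100, 100, 100, 100])

```text
clock: 6.45
position: [562.0, -135.2, 159.2]
ee_rot: [0.996, 0.084, 0.001, 0.001]
contact_force: [1.6, 0.4, 0.1]
gripper_width: 51.9
```

```bash
python3 go.py 457 302 160 2.7; python3 -c "
from h import *
cv2.imwrite('pics/c2.png',cv2.resize(get_image('side')[130:260,240:400],None,fx=4,fy=4,interpolation=cv2.INTER_CUBIC))"
```

```text
t6.5 pos [ 562.  -135.2  159.2] w 9.7 tilt z [ 0.002 -0.002 -1.   ] F [1.6 0.4 0.1] wid 51.9 j [ 0.05  0.37 -0.22  0.   -0.99  1.69]
DELTA m [-0.0298 -0.4486 -0.0021] yaw 6.99
```

View pics/c2.png

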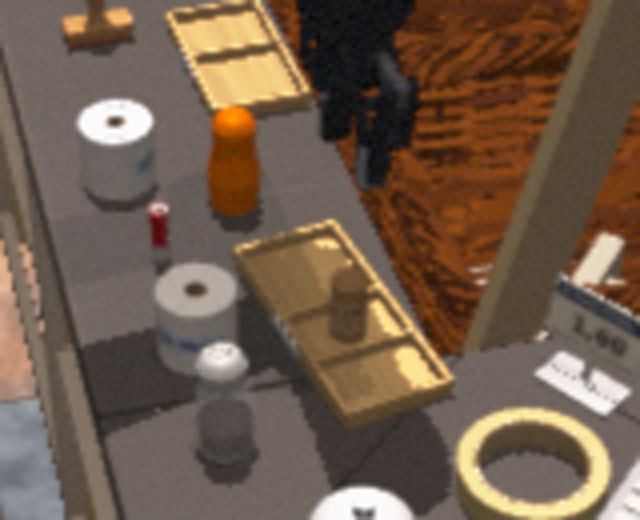

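The coin roll stands in the middle bay at crop (348,300). Next is the stamp. Its knob estimate leaned to the lit side, so I use the base mid-point, about (456.5, 302).

>>> send_rows([
  [-0.002, -0.03, 0],
  [-0.005, -0.075, 0],
  [-0.008, -0.12, 0],
  [-0.011, -0.165, 0],
  [-0.014, -0.21, 0],
  [-0.017, -0.255, 0],
  [-0.02, -0.3, 0],
  [-0.023, -0.345, 0],
  [-0.026, -0.39, 0],
  [-0.029, -0.43, 0],
  [-0.03, -0.449, 0],
  [-0.03, -0.449, 0],
], yaw=[0, 0, 1, 2, 3, 4, 5, 6, 7, 7, 7, 7], fingers=[60, 60, 60, 60, 60, 60, 60, 60, 60, 60, 60, 60])

```text
clock: 7.7
position: [460.0, 303.4, 163.2]
ee_rot: [1.0, 0.026, 0.008, 0.003]
contact_force: [0.2, -1.2, -0.4]
gripper_width: 65.3
```

```bash
python3 go.py 456.6 302.2 35 2.7; python3 -c "
from h import *
cv2.imwrite('pics/c3.png',cv2.resize(get_image('top')[160:250,150:250],None,fx=6,fy=6,interpolation=cv2.INTER_CUBIC))"
```

```text
t7.7 pos [460.  303.4 163.2] w 3.0 tilt z [ 0.017 -0.005 -1.   ] F [ 0.2 -1.2 -0.4] wid 65.3 j [ 0.89  0.31 -0.29  0.02 -0.96  0.73]
DELTA m [-0.0055  0.0003  0.1281] yaw 0.3
```

View pics/c3.png

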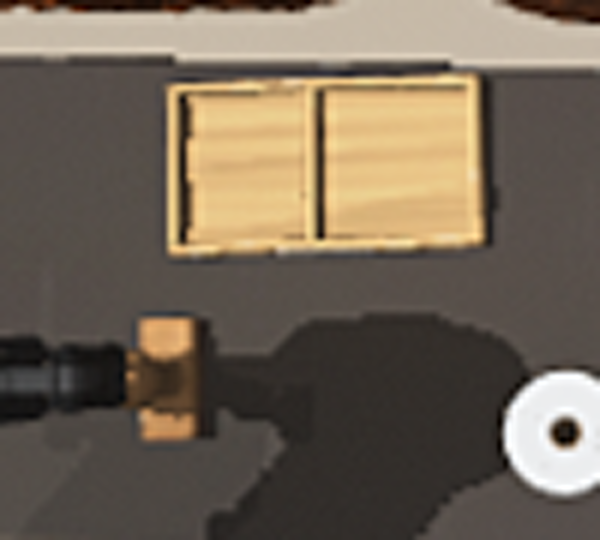

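The fingers line up with the stamp's knob in the top view, around (130,375) in the crop. I'll let the arm settle, then go down.

>>> send_rows([
  [-0.0025, 0, 0.02],
  [-0.0025, 0, 0.05],
  [-0.0025, 0, 0.075],
], yaw=[0, 0, 0], fingers=[60, 60, 60])

```text
clock: 8.05
position: [458.9, 299.4, 87.1]
ee_rot: [1.0, 0.024, 0.008, 0.003]
contact_force: [-0.2, -0.1, -0.6]
gripper_width: 65.4
```

```bash
python3 go.py 456.6 302.2 35 2.7
```

```text
t8.1 pos [458.9 299.4  87.1] w 2.8 tilt z [ 0.016 -0.006 -1.   ] F [-0.2 -0.1 -0.6] wid 65.4 j [ 0.88  0.4  -0.39  0.02 -0.78  0.72]
DELTA m [-0.0029 -0.0032  0.0521] yaw 0.08
```

>>> send_rows([
  [-0.003, -0.003, 0.0],
  [-0.003, -0.003, 0.02],
  [-0.003, -0.003, 0.04],
  [-0.003, -0.003, 0.052],
  [-0.003, -0.003, 0.052],
  [-0.003, -0.003, 0.052],
  [-0.003, -0.003, 0.052],
  [-0.003, -0.003, 0.052],
  [-0.003, -0.003, 0.052],
  [-0.003, -0.003, 0.052],
  [-0.003, -0.003, 0.052],
], yaw=[0, 0, 0, 0, 0, 0, 0, 0, 0, 0, 0], fingers=[60, 60, 60, 60, 60, 255, 255, 255, 255, 255, 255])

```text
clock: 9.15
position: [457.1, 302.4, 36.4]
ee_rot: [1.0, 0.025, 0.008, 0.002]
contact_force: [-0.6, -0.3, 5.6]
gripper_width: 24.2
```

```bash
python3 go.py 456.6 302.2 35 2.7; python3 -c "
from h import *
cv2.imwrite('pics/c4.png',cv2.resize(get_image('side')[80:180,220:340],None,fx=5,fy=5,interpolation=cv2.INTER_CUBIC))"
```

```text
t9.2 pos [457.1 302.4  36.4] w 2.8 tilt z [ 0.017 -0.004 -1.   ] F [-0.6 -0.3  5.6] wid 24.2 j [ 0.89  0.47 -0.43  0.03 -0.66  0.71]
DELTA m [-0.0005  0.0002  0.0013] yaw 0.11
```

View pics/c4.png

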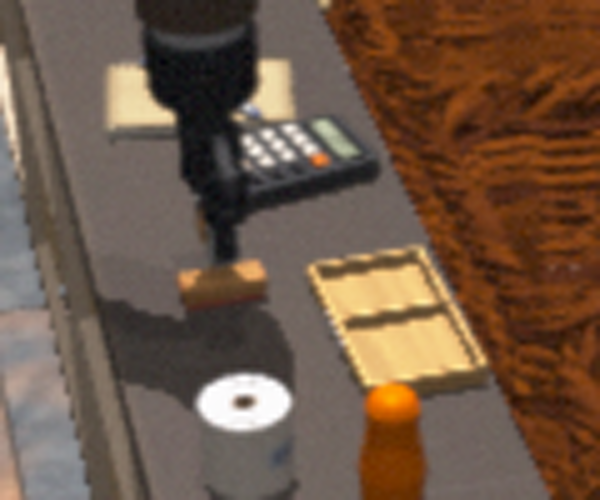

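The stamp is gripped (width 24) and its base is flat, crop (222,285). I'll lift it and carry it over.

>>> send_rows([
  [0, 0, -0.01],
  [0, 0, -0.04],
  [0, 0, -0.075],
  [0, 0, -0.11],
  [0, 0, -0.135],
  [0, 0, -0.135],
  [0, 0, -0.135],
], yaw=[0, 0, 0, 0, 0, 0, 0], fingers=[255, 255, 255, 255, 255, 255, 255])

```text
clock: 9.9
position: [454.5, 303.1, 172.0]
ee_rot: [1.0, 0.024, 0.009, 0.002]
contact_force: [-0.4, -0.7, -1.0]
gripper_width: 24.1
```

```bash
python3 go.py 571.2 -189.5 160 9.75; python3 -c "
from h import *
cv2.imwrite('pics/c5.png',cv2.resize(get_image('side')[80:180,220:340],None,fx=5,fy=5,interpolation=cv2.INTER_CUBIC))"
```

```text
t9.9 pos [454.5 303.1 172. ] w 2.8 tilt z [ 0.018 -0.003 -1.   ] F [-0.4 -0.7 -1. ] wid 24.1 j [ 0.89  0.3  -0.29  0.02 -0.98  0.72]
DELTA m [0.0923 0.4976 0.0155] yaw -6.96
```

View pics/c5.png

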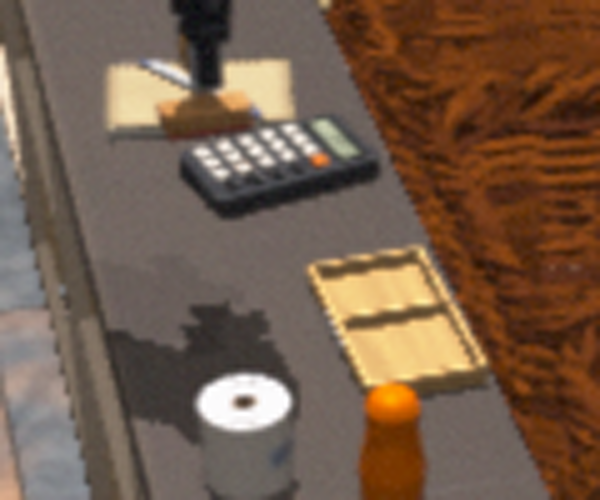

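>>> send_rows([
  [0.004, 0.02, 0],
  [0.01, 0.055, 0],
  [0.017, 0.095, 0],
  [0.024, 0.135, 0],
  [0.032, 0.175, 0],
  [0.039, 0.215, 0],
  [0.047, 0.255, 0],
  [0.054, 0.295, 0],
  [0.06, 0.325, 0],
  [0.064, 0.345, 0],
  [0.064, 0.35, 0],
  [0.064, 0.35, 0],
], yaw=[0, -1, -2, -3, -4, -5, -6, -7, -7, -7, -7, -7], fingers=[255, 255, 255, 255, 255, 255, 255, 255, 255, 255, 255, 255])

```text
clock: 11.15
position: [534.3, -44.4, 172.6]
ee_rot: [0.996, 0.085, 0.006, 0.003]
contact_force: [0.1, 0.4, 0.1]
gripper_width: 24.2
```

```bash
python3 go.py 571.2 -189.5 150 9.75
```

```text
t11.2 pos [534.3 -44.4 172.6] w 9.7 tilt z [ 0.013 -0.005 -1.   ] F [0.1 0.4 0.1] wid 24.2 j [ 0.22  0.28 -0.31  0.01 -0.97  1.51]
DELTA m [0.0116 0.1491 0.0238] yaw -0.05
```

>>> send_rows([
  [0.002, 0.03, 0],
  [0.005, 0.065, 0],
  [0.008, 0.1, 0],
  [0.01, 0.13, 0.0],
  [0.0115, 0.147, 0],
  [0.0115, 0.149, 0.02],
  [0.0115, 0.149, 0.05],
  [0.0115, 0.149, 0.08],
  [0.0115, 0.149, 0.1],
  [0.0115, 0.149, 0.1],
  [0.0115, 0.149, 0.1],
], yaw=[0, 0, 0, 0, 0, 0, 0, 0, 0, 0, 0], fingers=[255, 255, 255, 255, 255, 255, 255, 255, 255, 255, 255])

```text
clock: 12.25
position: [572.4, -189.1, 74.0]
ee_rot: [0.996, 0.085, 0.006, 0.003]
contact_force: [0.4, -0.0, -0.0]
gripper_width: 24.2
```

```bash
python3 go.py 571.2 -189.5 43 9.75; python3 -c "
from h import *
a=cv2.resize(get_image('side')[130:260,260:380],None,fx=3.3,fy=3.3,interpolation=cv2.INTER_CUBIC)
b=cv2.resize(get_image('top')[160:260,280:400],None,fx=3.3,fy=3.3,interpolation=cv2.INTER_CUBIC)
cv2.imwrite('pics/c6.png',np.hstack([a[:330],b]))"
```

```text
t12.2 pos [ 572.4 -189.1   74. ] w 9.8 tilt z [ 0.013 -0.005 -1.   ] F [ 0.4 -0.  -0. ] wid 24.2 j [-0.05  0.49 -0.26  0.01 -0.81  1.79]
DELTA m [-0.0016 -0.      0.031 ] yaw 0.04
```

View pics/c6.png

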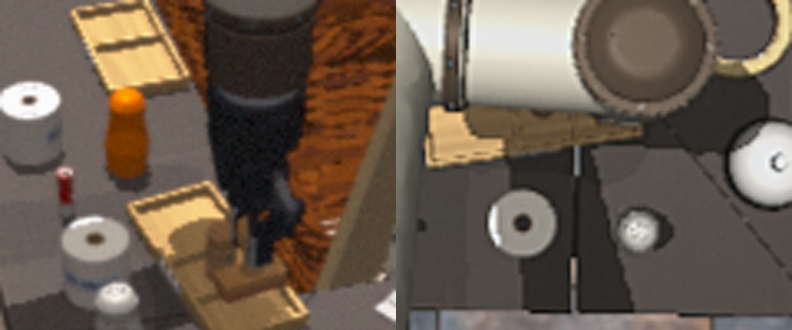

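The stamp hovers over the end bay, crop (250,278), with its long side across the row. I'll lower it.

>>> send_rows([
  [-0.0016, 0, 0.012],
  [-0.0016, 0, 0.024],
  [-0.0016, 0, 0.03],
  [-0.0016, 0, 0.032],
  [-0.0016, 0, 0.032],
  [-0.0016, 0, 0.032],
], yaw=[0, 0, 0, 0, 0, 0], fingers=[255, 255, 255, 255, 255, 255])

```text
clock: 12.95
position: [572.4, -190.0, 43.4]
ee_rot: [0.996, 0.085, 0.008, 0.004]
contact_force: [0.1, 0.1, -0.3]
gripper_width: 24.1
```

>>> send_rows([
  [-0.001, 0, 0.0015],
  [-0.001, 0, 0.0025],
  [-0.001, 0, 0.0025],
], yaw=[0, 0, 0], fingers=[255, 255, 255])

```text
clock: 13.25
position: [571.6, -190.3, 41.5]
ee_rot: [0.996, 0.085, 0.008, 0.004]
contact_force: [-0.6, -0.3, 2.6]
gripper_width: 24.3
```

>>> send_rows([
  [0, 0, 0],
  [0, 0, 0],
  [0, 0, 0],
  [0, 0, -0.01],
  [0, 0, -0.03],
  [0, 0, -0.07],
  [0, 0, -0.11],
  [0, 0, -0.125],
  [0, 0, -0.125],
], yaw=[0, 0, 0, 0, 0, 0, 0, 0, 0], fingers=[120, 120, 120, 120, 120, 120, 60, 60, 60])

```text
clock: 14.15
position: [571.3, -189.8, 170.7]
ee_rot: [0.996, 0.085, 0.012, 0.005]
contact_force: [0.6, 1.4, -1.0]
gripper_width: 65.3
```

```bash
python3 go.py 449 -219 160 9.75; python3 -c "
from h import *
a=cv2.resize(get_image('side')[130:260,260:380],None,fx=4.5,fy=4.5,interpolation=cv2.INTER_CUBIC)
cv2.imwrite('pics/c7.png',a)"
```

```text
t14.2 pos [ 571.3 -189.8  170.7] w 9.8 tilt z [ 0.025 -0.007 -1.   ] F [ 0.6  1.4 -1. ] wid 65.3 j [-0.05  0.38 -0.16  0.01 -1.    1.79]
DELTA m [-0.1257  0.0078  0.0079] yaw 0.05
```

View pics/c7.png

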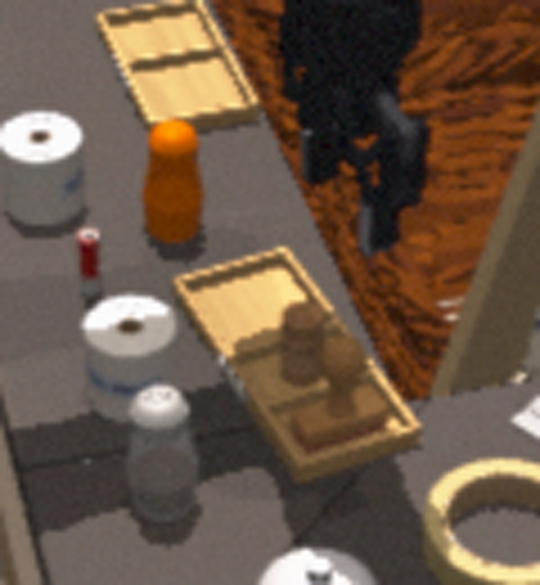

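The stamp stands flat in the narrow bay, crop (340,400). The shaker is next.

>>> send_rows([
  [-0.03, 0.002, 0],
  [-0.065, 0.004, 0],
  [-0.1, 0.006, 0],
  [-0.12, 0.0075, 0],
  [-0.126, 0.008, 0],
  [-0.126, 0.008, 0.01],
  [-0.126, 0.008, 0.04],
  [-0.126, 0.008, 0.075],
  [-0.126, 0.008, 0.105],
  [-0.126, 0.008, 0.13],
  [-0.126, 0.008, 0.14],
  [-0.126, 0.008, 0.14],
], yaw=[0, 0, 0, 0, 0, 0, 0, 0, 0, 0, 0, 0], fingers=[0, 0, 0, 0, 0, 0, 0, 0, 0, 0, 0, 0])

```text
clock: 15.4
position: [449.6, -219.3, 23.9]
ee_rot: [0.996, 0.085, 0.008, 0.003]
contact_force: [0.9, -0.1, 0.1]
gripper_width: 85.8
```

```bash
python3 go.py 449 -219 28 9.75; python3 -c "
from h import *
a=cv2.resize(get_image('side')[130:260,240:360],None,fx=4.5,fy=4.5,interpolation=cv2.INTER_CUBIC)
cv2.imwrite('pics/c8.png',a)"
```

```text
t15.4 pos [ 449.6 -219.3   23.9] w 9.8 tilt z [ 0.016 -0.005 -1.   ] F [ 0.9 -0.1  0.1] wid 85.8 j [-0.13  0.43 -0.56  0.01 -0.56  1.86]
DELTA m [-0.0005 -0.0003 -0.0041] yaw 0.05
```

View pics/c8.png

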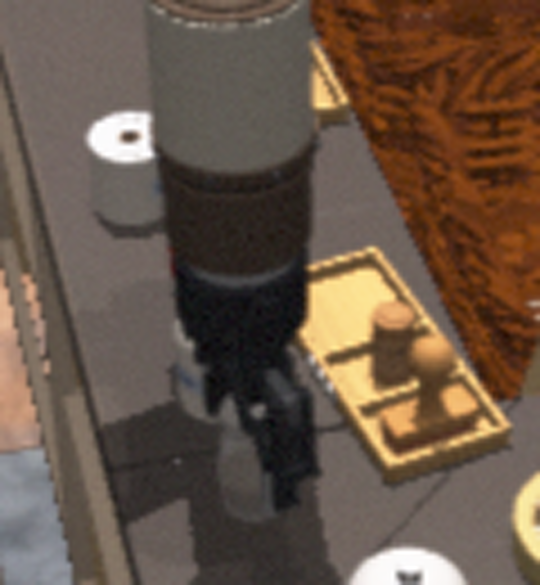

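The shaker sits between the fingers, crop (250,460). I'll close and lift.

>>> send_rows([
  [0, 0, -0.004],
  [0, 0, -0.004],
  [0, 0, -0.004],
  [0, 0, -0.004],
  [0, 0, -0.004],
  [0, 0, -0.015],
  [0, 0, -0.045],
  [0, 0, -0.08],
  [0, 0, -0.115],
  [0, 0, -0.145],
  [0, 0, -0.155],
  [0, 0, -0.155],
], yaw=[0, 0, 0, 0, 0, 0, 0, 0, 0, 0, 0, 0], fingers=[0, 255, 255, 255, 255, 255, 255, 255, 255, 255, 255, 255])

```text
clock: 16.65
position: [448.1, -218.6, 181.7]
ee_rot: [0.996, 0.085, 0.011, 0.004]
contact_force: [-0.1, -0.7, -2.1]
gripper_width: 38.1
```

```bash
python3 go.py 563.5 269.6 180 9.75; python3 -c "
from h import *
a=cv2.resize(get_image('side')[80:280,240:400],None,fx=3,fy=3,interpolation=cv2.INTER_CUBIC)
cv2.imwrite('pics/c9.png',a)"
```

```text
t16.6 pos [ 448.1 -218.6  181.7] w 9.8 tilt z [ 0.023 -0.006 -1.   ] F [-0.1 -0.7 -2.1] wid 38.1 j [-0.13  0.2  -0.39  0.   -0.96  1.86]
DELTA m [ 0.1968 -0.4614  0.0013] yaw 0.06
```

View pics/c9.png

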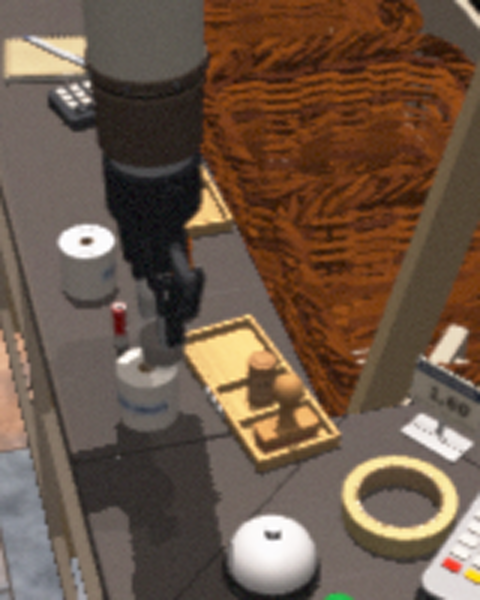

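>>> send_rows([
  [0.006, -0.015, 0],
  [0.018, -0.045, 0],
  [0.034, -0.08, 0],
  [0.05, -0.118, 0],
  [0.066, -0.155, 0],
  [0.083, -0.193, 0],
  [0.1, -0.232, 0],
  [0.115, -0.27, 0],
  [0.13, -0.305, 0],
  [0.14, -0.33, 0],
  [0.145, -0.34, 0],
  [0.145, -0.34, 0],
], yaw=[0, 0, 0, 0, 0, 0, 0, 0, 0, 0, 0, 0], fingers=[255, 255, 255, 255, 255, 255, 255, 255, 255, 255, 255, 255])

```text
clock: 17.9
position: [531.6, 142.1, 177.5]
ee_rot: [0.996, 0.086, 0.007, 0.004]
contact_force: [-0.2, -0.5, -2.1]
gripper_width: 38.3
```

```bash
python3 go.py 563.5 269.6 80 5
```

```text
t17.9 pos [531.6 142.1 177.5] w 9.9 tilt z [ 0.015 -0.007 -1.   ] F [-0.2 -0.5 -2.1] wid 38.3 j [ 0.56  0.3  -0.27  0.02 -0.99  1.17]
DELTA m [ 0.0519 -0.1211  0.0971] yaw 4.87
```

>>> send_rows([
  [0.012, -0.028, 0],
  [0.027, -0.063, 0],
  [0.04, -0.095, 0],
  [0.048, -0.113, 0],
  [0.052, -0.121, 0.0],
  [0.052, -0.121, 0.02],
  [0.052, -0.121, 0.05],
  [0.052, -0.121, 0.08],
  [0.052, -0.121, 0.097],
  [0.052, -0.121, 0.097],
  [0.052, -0.121, 0.097],
], yaw=[0, 0, 1, 2, 3, 4, 5, 5, 5, 5, 5], fingers=[255, 255, 255, 255, 255, 255, 255, 255, 255, 255, 255])

```text
clock: 19.0
position: [563.8, 268.3, 80.3]
ee_rot: [0.999, 0.042, 0.007, 0.004]
contact_force: [-0.1, 0.7, 0.0]
gripper_width: 37.9
```

```bash
python3 go.py 563.5 269.6 33 5; python3 -c "
from h import *
a=cv2.resize(get_image('side')[80:190,240:360],None,fx=4.5,fy=4.5,interpolation=cv2.INTER_CUBIC)
cv2.imwrite('pics/c10.png',a)"
```

```text
t19.0 pos [563.8 268.3  80.3] w 4.8 tilt z [ 0.015 -0.008 -1.   ] F [-0.1  0.7  0. ] wid 37.9 j [ 0.71  0.52 -0.2   0.02 -0.85  0.93]
DELTA m [-0.0009 -0.0018  0.0473] yaw -0.2
```

View pics/c10.png

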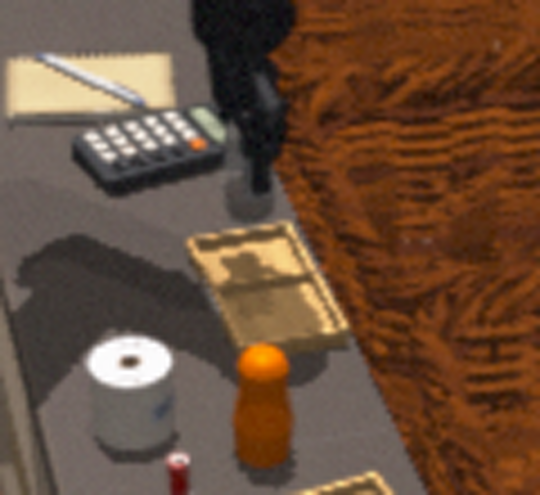

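>>> send_rows([
  [-0.001, -0.002, 0.015],
  [-0.001, -0.002, 0.03],
  [-0.001, -0.002, 0.04],
  [-0.001, -0.002, 0.045],
  [-0.001, -0.002, 0.045],
  [-0.001, -0.002, 0.045],
], yaw=[0, 0, 0, 0, 0, 0], fingers=[255, 255, 255, 255, 255, 255])

```text
clock: 19.65
position: [564.4, 270.9, 37.0]
ee_rot: [0.999, 0.042, 0.009, 0.003]
contact_force: [-0.8, -0.2, -1.1]
gripper_width: 38.4
```

>>> send_rows([
  [-0.0005, 0.001, 0.002],
  [-0.0005, 0.001, 0.0045],
  [-0.0005, 0.001, 0.0045],
], yaw=[0, 0, 0], fingers=[255, 255, 255])

```text
clock: 19.95
position: [565.0, 270.4, 35.7]
ee_rot: [0.999, 0.043, 0.01, 0.003]
contact_force: [-4.2, -1.4, 11.2]
gripper_width: 38.4
```

>>> send_rows([
  [0, 0, 0],
  [0, 0, 0],
  [0, 0, 0],
  [0, 0, 0],
  [0, 0, -0.02],
  [0, 0, -0.05],
  [0, 0, -0.09],
  [0, 0, -0.13],
  [0, 0, -0.13],
], yaw=[0, 0, 0, 0, 0, 0, 0, 0, 0], fingers=[70, 70, 70, 70, 70, 70, 70, 70, 70])

```text
clock: 20.85
position: [565.5, 273.0, 172.4]
ee_rot: [0.999, 0.043, 0.016, -0.0]
contact_force: [0.1, -0.2, -0.5]
gripper_width: 62.1
```

```bash
python3 go.py 436.2 94.3 165 5; python3 -c "
from h import *
a=cv2.resize(get_image('side')[80:190,240:360],None,fx=4.5,fy=4.5,interpolation=cv2.INTER_CUBIC)
cv2.imwrite('pics/c11.png',a)"
```

```text
t20.9 pos [565.5 273.  172.4] w 5.0 tilt z [ 0.032  0.002 -0.999] F [ 0.1 -0.2 -0.5] wid 62.1 j [ 0.72  0.42 -0.1   0.02 -1.03  0.93]
DELTA m [-0.1445  0.1668  0.003 ] yaw -0.02
```

View pics/c11.png

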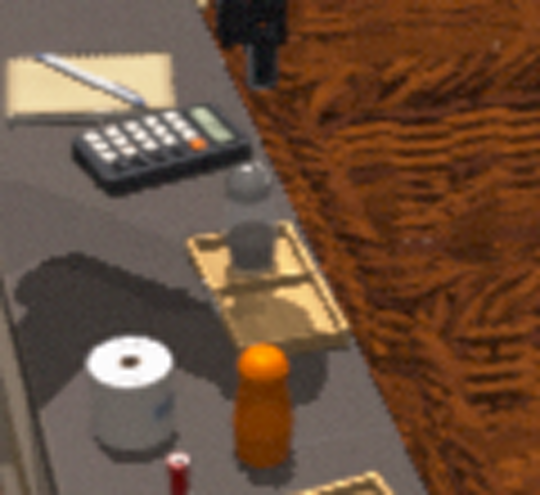

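The shaker stands upright in the smaller bay, base near crop (252,258). Next the left roll goes into the coffee tray.

>>> send_rows([
  [-0.02, 0.023, 0],
  [-0.046, 0.053, 0],
  [-0.072, 0.083, 0],
  [-0.098, 0.113, 0],
  [-0.124, 0.143, 0],
  [-0.14, 0.162, 0],
  [-0.145, 0.167, 0],
  [-0.145, 0.167, 0.0],
  [-0.145, 0.167, 0.02],
  [-0.145, 0.167, 0.05],
  [-0.145, 0.167, 0.07],
  [-0.145, 0.167, 0.07],
], yaw=[0, 0, 0, 0, 0, 0, 0, 0, 0, 0, 0, 0], fingers=[0, 0, 0, 0, 0, 0, 0, 0, 0, 0, 0, 0])

```text
clock: 22.1
position: [434.6, 93.1, 92.9]
ee_rot: [0.999, 0.043, 0.01, 0.002]
contact_force: [0.5, -0.5, -0.2]
gripper_width: 85.3
```

```bash
python3 go.py 436.2 94.0 22 5; python3 -c "
from h import *
a=cv2.resize(get_image('side')[90:200,220:340],None,fx=4.5,fy=4.5,interpolation=cv2.INTER_CUBIC)
cv2.imwrite('pics/c12.png',a)"
```

```text
t22.1 pos [434.6  93.1  92.9] w 4.9 tilt z [ 0.021 -0.004 -1.   ] F [ 0.5 -0.5 -0.2] wid 85.3 j [ 0.59  0.24 -0.63  0.02 -0.69  1.05]
DELTA m [ 0.0003 -0.0011  0.0709] yaw -0.06
```

View pics/c12.png

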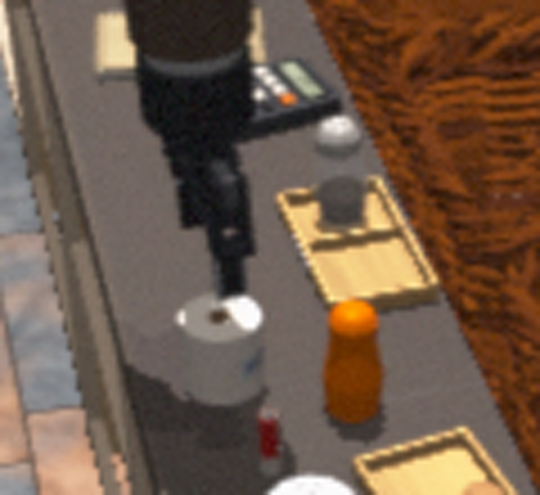

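The gripper straddles the left roll, crop (220,345). I'll go down and close.

>>> send_rows([
  [0, -0.001, 0.02],
  [0, -0.001, 0.045],
  [0, -0.001, 0.063],
  [0, -0.001, 0.07],
  [0, -0.001, 0.07],
  [0, -0.001, 0.07],
  [0, -0.001, 0.07],
  [0, -0.001, 0.07],
  [0, -0.001, 0.07],
], yaw=[0, 0, 0, 0, 0, 0, 0, 0, 0], fingers=[0, 0, 0, 0, 0, 255, 255, 255, 255])

```text
clock: 23.05
position: [438.3, 95.1, 26.0]
ee_rot: [0.999, 0.044, 0.013, 0.001]
contact_force: [-0.7, 0.7, 6.0]
gripper_width: 56.4
```

```bash
python3 go.py 567.7 193.8 160 5
```

```text
t23.1 pos [438.3  95.1  26. ] w 5.0 tilt z [ 0.027 -0.001 -1.   ] F [-0.7  0.7  6. ] wid 56.4 j [ 0.59  0.36 -0.7   0.03 -0.49  1.04]
DELTA m [ 0.141  -0.0866 -0.1306] yaw 0.01
```

>>> send_rows([
  [0, 0, -0.015],
  [0, 0, -0.045],
  [0, 0, -0.08],
  [0, 0, -0.11],
  [0.01, -0.006, -0.125],
  [0.035, -0.021, -0.125],
  [0.065, -0.04, -0.125],
  [0.095, -0.058, -0.125],
  [0.12, -0.074, -0.125],
  [0.136, -0.083, -0.125],
  [0.141, -0.087, -0.125],
  [0.141, -0.087, -0.125],
], yaw=[0, 0, 0, 0, 0, 0, 0, 0, 0, 0, 0, 0], fingers=[255, 255, 255, 255, 255, 255, 255, 255, 255, 255, 255, 255])

```text
clock: 24.25
position: [567.6, 194.3, 154.2]
ee_rot: [0.999, 0.044, 0.013, 0.001]
contact_force: [-0.3, -0.6, -1.0]
gripper_width: 56.4
```

```bash
python3 go.py 567.7 193.8 32 5; python3 -c "
from h import *
a=cv2.resize(get_image('side')[60:190,230:370],None,fx=4,fy=4,interpolation=cv2.INTER_CUBIC)
cv2.imwrite('pics/c13.png',a)"
```

```text
t24.2 pos [567.6 194.3 154.2] w 5.0 tilt z [ 0.026 -0.001 -1.   ] F [-0.3 -0.6 -1. ] wid 56.4 j [ 0.61  0.39 -0.19  0.02 -0.97  1.04]
DELTA m [-3.100e-03  1.000e-04  1.222e-01] yaw 0.01
```

View pics/c13.png

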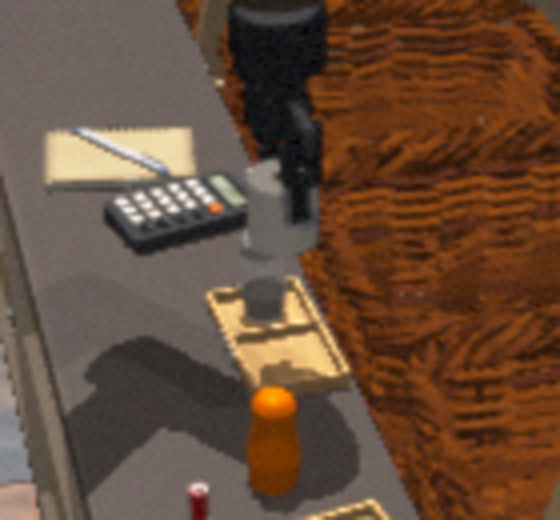

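>>> send_rows([
  [-0.001, 0, 0.025],
  [-0.002, 0, 0.055],
  [-0.003, 0, 0.085],
  [-0.003, 0, 0.105],
  [-0.003, 0, 0.117],
  [-0.003, 0, 0.119],
  [-0.003, 0, 0.119],
  [-0.003, 0, 0.119],
], yaw=[0, 0, 0, 0, 0, 0, 0, 0], fingers=[255, 255, 255, 255, 255, 255, 255, 255])

```text
clock: 25.1
position: [567.7, 193.8, 36.6]
ee_rot: [0.999, 0.044, 0.014, 0.001]
contact_force: [-0.1, 0.6, -1.0]
gripper_width: 56.1
```

>>> send_rows([
  [0, 0, 0.002],
  [0, 0, 0.005],
  [0, 0, 0.005],
], yaw=[0, 0, 0], fingers=[255, 255, 255])

```text
clock: 25.4
position: [567.7, 193.8, 31.6]
ee_rot: [0.999, 0.044, 0.014, 0.001]
contact_force: [-0.4, 0.3, -2.4]
gripper_width: 56.6
```

>>> send_rows([
  [0, 0, 0.0015],
  [0, 0, 0.0015],
], yaw=[0, 0], fingers=[255, 255])

```text
clock: 25.6
position: [568.0, 193.8, 31.1]
ee_rot: [0.999, 0.044, 0.014, 0.001]
contact_force: [-1.9, -0.8, 4.7]
gripper_width: 56.5
```

>>> send_rows([
  [0, 0, 0],
  [0, 0, 0],
  [0, 0, 0],
  [0, 0, 0],
  [0, 0, -0.02],
  [0, 0, -0.05],
  [0, 0, -0.09],
  [0, 0, -0.13],
  [0, 0, -0.13],
  [0, 0, -0.13],
], yaw=[0, 0, 0, 0, 0, 0, 0, 0, 0, 0], fingers=[55, 55, 55, 55, 55, 55, 55, 55, 55, 55])

```text
clock: 26.6
position: [564.4, 194.1, 161.9]
ee_rot: [0.999, 0.044, 0.015, -0.0]
contact_force: [-0.2, -0.1, -0.9]
gripper_width: 66.8
```

```bash
python3 go.py 453.4 -119.2 150 9.75; python3 -c "
from h import *
a=cv2.resize(get_image('side')[60:190,230:370],None,fx=4,fy=4,interpolation=cv2.INTER_CUBIC)
cv2.imwrite('pics/c14.png',a)"
```

```text
t26.6 pos [564.4 194.1 161.9] w 5.0 tilt z [ 0.03   0.002 -1.   ] F [-0.2 -0.1 -0.9] wid 66.8 j [ 0.61  0.38 -0.19  0.02 -0.97  1.04]
DELTA m [-0.1383  0.3024  0.0081] yaw -4.74
```

View pics/c14.png

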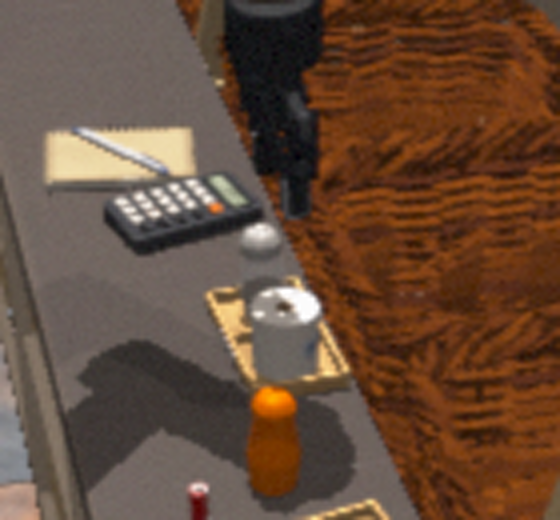

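The roll stands in the coffee tray's large bay, crop (285,335). Now the last roll.

>>> send_rows([
  [-0.01, 0.022, 0],
  [-0.028, 0.06, 0],
  [-0.046, 0.1, 0],
  [-0.064, 0.14, 0],
  [-0.082, 0.18, 0],
  [-0.1, 0.22, 0],
  [-0.117, 0.257, 0],
  [-0.13, 0.285, 0],
  [-0.137, 0.3, 0],
  [-0.138, 0.302, 0.02],
  [-0.138, 0.302, 0.05],
  [-0.138, 0.302, 0.065],
], yaw=[0, 0, -1, -2, -3, -4, -5, -5, -5, -5, -5, -5], fingers=[0, 0, 0, 0, 0, 0, 0, 0, 0, 0, 0, 0])

```text
clock: 27.85
position: [451.7, -119.6, 89.1]
ee_rot: [0.996, 0.086, 0.01, 0.001]
contact_force: [0.6, 0.1, 0.4]
gripper_width: 85.6
```

```bash
python3 go.py 453.4 -119.2 24 9.75; python3 -c "
from h import *
a=cv2.resize(get_image('side')[130:260,230:370],None,fx=4,fy=4,interpolation=cv2.INTER_CUBIC)
cv2.imwrite('pics/c15.png',a)"
```

```text
t27.9 pos [ 451.7 -119.6   89.1] w 9.9 tilt z [ 0.021  0.    -1.   ] F [0.6 0.1 0.4] wid 85.6 j [ 0.09  0.28 -0.57  0.   -0.7   1.65]
DELTA m [ 0.0004 -0.0003  0.0651] yaw 0.16
```

View pics/c15.png

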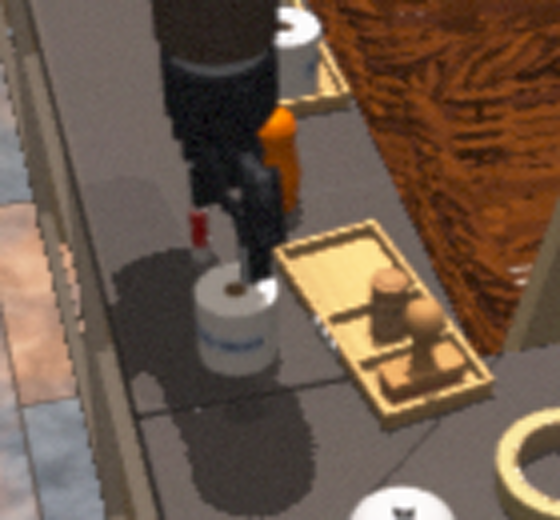

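>>> send_rows([
  [0, 0, 0.02],
  [0, 0, 0.045],
  [0, 0, 0.06],
  [0, 0, 0.065],
  [0, 0, 0.065],
  [0, 0, 0.065],
  [0, 0, 0.065],
  [0, 0, 0.065],
  [0, 0, 0.065],
], yaw=[0, 0, 0, 0, 0, 0, 0, 0, 0], fingers=[0, 0, 0, 0, 0, 255, 255, 255, 255])

```text
clock: 28.8
position: [452.6, -119.5, 23.6]
ee_rot: [0.996, 0.086, 0.01, 0.001]
contact_force: [-1.3, -0.0, 5.7]
gripper_width: 56.5
```

```bash
python3 go.py 550.4 -68.3 150 9.75
```

```text
t28.8 pos [ 452.6 -119.5   23.6] w 9.9 tilt z [ 0.019  0.    -1.   ] F [-1.3 -0.   5.7] wid 56.5 j [ 0.09  0.39 -0.64  0.   -0.52  1.65]
DELTA m [ 0.1076 -0.0331 -0.1244] yaw 0.17
```

>>> send_rows([
  [0, 0, -0.015],
  [0, 0, -0.045],
  [0, 0, -0.08],
  [0, 0, -0.11],
  [0.01, -0.003, -0.12],
  [0.035, -0.011, -0.12],
  [0.065, -0.02, -0.12],
  [0.09, -0.028, -0.12],
  [0.104, -0.032, -0.12],
  [0.108, -0.033, -0.12],
  [0.108, -0.033, -0.12],
], yaw=[0, 0, 0, 0, 0, 0, 0, 0, 0, 0, 0], fingers=[255, 255, 255, 255, 255, 255, 255, 255, 255, 255, 255])

```text
clock: 29.9
position: [550.3, -68.4, 145.1]
ee_rot: [0.996, 0.086, 0.009, 0.001]
contact_force: [-0.7, -0.5, -1.1]
gripper_width: 56.8
```

```bash
python3 go.py 550.4 -68.3 28.8 9.75; python3 -c "
from h import *
a=cv2.resize(get_image('side')[100:240,230:380],None,fx=4,fy=4,interpolation=cv2.INTER_CUBIC)
cv2.imwrite('pics/c16.png',a)"
```

```text
t29.9 pos [550.3 -68.4 145.1] w 9.9 tilt z [ 0.018  0.    -1.   ] F [-0.7 -0.5 -1.1] wid 56.8 j [ 0.17  0.34 -0.3   0.   -0.91  1.57]
DELTA m [-0.002  -0.0004  0.1163] yaw 0.16
```

View pics/c16.png

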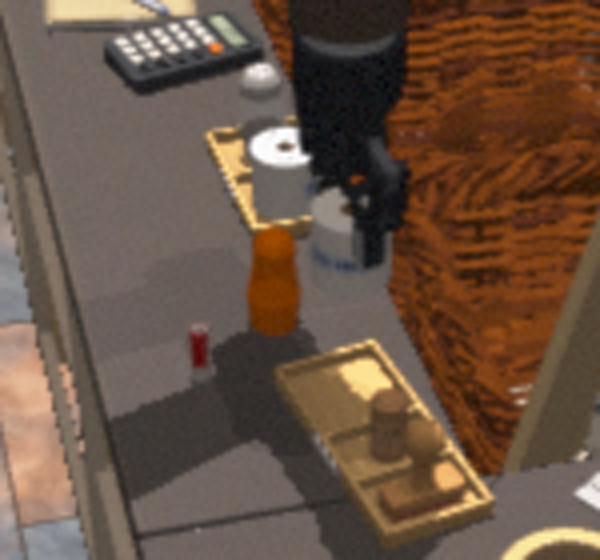

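The roll is held upright over the stall tray's empty large bay. I'll lower it.

>>> send_rows([
  [-0.001, 0, 0.025],
  [-0.002, 0, 0.055],
  [-0.002, 0, 0.085],
  [-0.002, 0, 0.105],
  [-0.002, 0, 0.113],
  [-0.002, 0, 0.114],
  [-0.002, 0, 0.114],
  [-0.002, 0, 0.114],
], yaw=[0, 0, 0, 0, 0, 0, 0, 0], fingers=[255, 255, 255, 255, 255, 255, 255, 255])

```text
clock: 30.75
position: [550.7, -68.9, 32.6]
ee_rot: [0.996, 0.086, 0.01, 0.001]
contact_force: [0.6, 0.1, -1.2]
gripper_width: 56.8
```

>>> send_rows([
  [0, 0, 0.002],
  [0, 0, 0.0035],
  [0, 0, 0.0035],
  [0, 0, 0.0045],
  [0, 0, 0.0045],
], yaw=[0, 0, 0, 0, 0], fingers=[255, 255, 255, 255, 255])

```text
clock: 31.25
position: [551.0, -68.9, 28.7]
ee_rot: [0.996, 0.086, 0.01, 0.001]
contact_force: [-1.4, -0.1, 4.0]
gripper_width: 56.6
```

It has touched the floor (about +5 N). I'll release, rise and move clear.

>>> send_rows([
  [0, 0, 0],
  [0, 0, 0],
  [0, 0, 0],
  [0, 0, 0],
  [0, 0, -0.02],
  [0, 0, -0.05],
  [0, 0, -0.09],
  [0, 0, -0.14],
  [-0.02, -0.01, -0.16],
  [-0.06, -0.03, -0.16],
  [-0.1, -0.06, -0.16],
  [-0.1, -0.1, -0.16],
], yaw=[0, 0, 0, 0, 0, 0, 0, 0, 0, 0, 0, 0], fingers=[55, 55, 55, 55, 55, 55, 55, 55, 55, 55, 55, 55])

```text
clock: 32.45
position: [426.7, 10.9, 185.7]
ee_rot: [0.996, 0.085, 0.009, 0.001]
contact_force: [2.1, 0.0, -0.8]
gripper_width: 67.2
```

```bash
python3 go.py 230 450 200 9.75
```

```text
t32.5 pos [426.7  10.9 185.7] w 9.7 tilt z [ 0.018  0.    -1.   ] F [ 2.1  0.  -0.8] wid 67.2 j [ 0.41  0.08 -0.53  0.01 -0.94  1.32]
DELTA m [-0.1196 -0.466  -0.0176] yaw -0.04
```

>>> send_rows([
  [-0.005, -0.02, 0],
  [-0.015, -0.06, 0],
  [-0.025, -0.1, 0],
  [-0.035, -0.14, 0],
  [-0.045, -0.18, -0.01],
  [-0.055, -0.22, -0.02],
  [-0.065, -0.26, -0.02],
  [-0.08, -0.3, -0.02],
  [-0.09, -0.34, -0.02],
  [-0.1, -0.38, -0.02],
  [-0.11, -0.42, -0.02],
  [-0.12, -0.45, -0.02],
], yaw=[0, 0, 0, 0, 0, 0, 0, 0, 0, 0, 0, 0], fingers=[55, 55, 55, 55, 55, 55, 55, 55, 55, 55, 55, 55])

```text
clock: 33.65
position: [231.1, 436.2, 202.3]
ee_rot: [0.996, 0.085, 0.009, 0.0]
contact_force: [0.8, 1.0, 0.3]
gripper_width: 66.8
```

Run:
```python
from h import *
for n in("top","side"): cv2.imwrite(f"pics/{n}f.png",get_image(n))
np.set_printoptions(precision=1,suppress=True)
a=cv2.imread("pics/topf.png")[155:255,150:420]; cv2.imwrite("pics/topfc.png",cv2.resize(a,None,fx=2.95,fy=2.95,interpolation=cv2.INTER_CUBIC))
a=cv2.imread("pics/sidef.png")[90:290,230:390]; cv2.imwrite("pics/sidefc.png",cv2.resize(a,None,fx=3,fy=3,interpolation=cv2.INTER_CUBIC))
```

```text
(no output)
```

View pics/topfc.png

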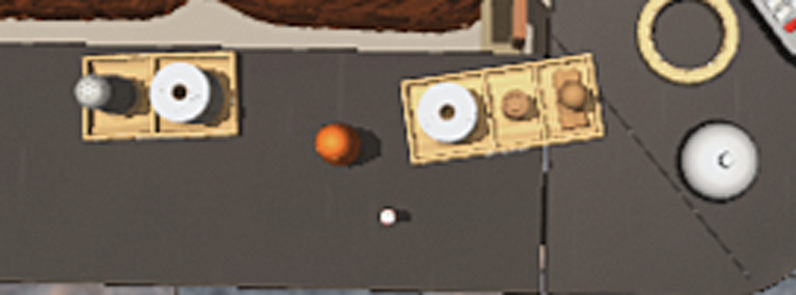

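View pics/sidefc.png

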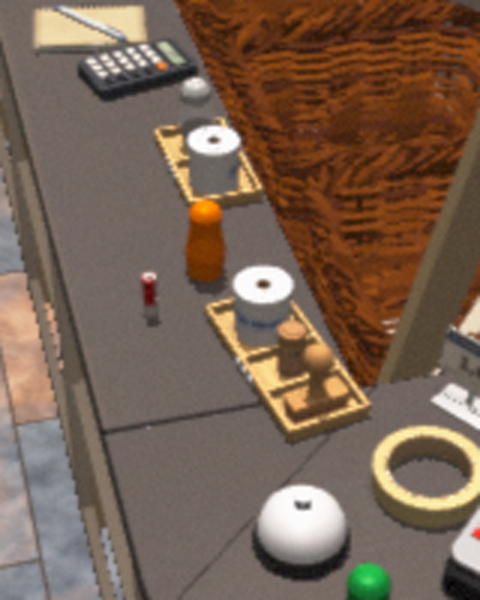

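Both views show all five items standing in their bays, with the battery (388,216) and the bell where they were. I'll check positions in the tray frames by triangulation.

Run:
```python
from h import *
np.set_printoptions(precision=1,suppress=True)
F={}
for n in("top","side"):
    im=cv2.imread(f"pics/{n}f.png");H,S,V=cv2.split(cv2.cvtColor(im,cv2.COLOR_BGR2HSV))
    r=(155,255,150,420) if n=="top" else (90,290,230,390)
    roi=np.zeros(H.shape,bool);roi[r[0]:r[1],r[2]:r[3]]=1
    F[n]=[(c,s[4],s[:4]) for s,c,l in blobs((V>140)&(S<55)&roi,14)]
    F[n+"v"]=V
    for c,a,b in F[n]: print(n,c,a,b)
def loc(X,t):
    c,y=((565.8,228.2),3.2) if t=="coffee" else ((559.7,-122.5),9.75)
    q=np.deg2rad(y);d=X[:2]-c;return np.array([np.cos(q)*d[0]+np.sin(q)*d[1],-np.sin(q)*d[0]+np.cos(q)*d[1],X[2]])
def near(n,p): return min(F[n],key=lambda f:np.hypot(*(f[0]-p)))[0]
for nm,t,pt,ps in(("roll coffee","coffee",(210.5,187),(301,137)),("roll stall","stall",(301.5,193),(317.5,185)),("shaker","coffee",(181.5,186),(295,120))):
    a,b=near("top",pt),near("side",ps);X,e=tri(a,b);print(nm,a,b,X,"gap",round(e,1),"tray",loc(X,t))
# coin top / stamp by hand crop pixels
for nm,pt,ps in(("coin",(150+517/2.95,155+104/2.95),(230+293/3,90+328/3)),("knob",(150+575/2.95,155+95/2.95),(230+318/3,90+358/3))):
    X,e=tri(np.array(pt)-.3,np.array(ps)-.3);print(nm,X,round(e,1),loc(X,"stall"))
```

```text
top [227.2 165.6] 1334 [150 155 163  18]
top [414.  160.9] 136 [405 155  15  18]
top [328.6 168.4] 17 [327 163   4  10]
top [210.4 185.8] 311 [200 176  21  21]
top [179.8 185.4] 71 [176 181   9  10]
top [301.1 192.5] 308 [291 183  21  20]
top [393.6 209.1] 462 [382 197  24  25]
top [281. 228.] 19 [279 226   5   5]
top [167.8 252.9] 35 [162 251  12   4]
side [259.9  97. ] 64 [249  92  23  11]
side [270.3 109.7] 116 [259 105  25  11]
side [286.4 107.1] 27 [283 104   8   7]
side [294.7 118.3] 40 [291 116   9   6]
side [300.6 136.4] 145 [292 131  18  11]
side [231.  157.9] 34 [230 151   4  13]
side [232.5 172.6] 62 [230 166   7  14]
side [317.1 184.3] 216 [307 178  21  14]
side [386.9 197.2] 42 [383 191   7  13]
side [382.5 224.3] 139 [373 218  17  15]
side [234.  256.8] 404 [230 225  13  54]
side [248.6 261. ] 661 [236 230  27  60]
side [330.1 262.9] 532 [316 251  29  24]
side [385.6 271.1] 120 [380 259  10  22]
side [266.4 275.8] 44 [264 266   6  20]
side [237.  283.8] 127 [230 278  15  12]
roll coffee [210.4 185.8] [300.6 136.4] [565.8 193.7  61.2] gap 0.1 tray [ -2.  -34.5  61.2]
roll stall [301.1 192.5] [317.1 184.3] [552.1 -68.8  61.8] gap 0.7 tray [ 1.6 54.3 61.8]
shaker [179.8 185.4] [294.7 118.3] [563.6 272.7  85.5] gap 1.2 tray [ 0.3 44.6 85.5]
coin [ 562.4 -137.6   59.5] 1.9 [  0.1 -15.4  59.5]
knob [ 570.8 -193.5   68. ] 0.0 [ -1.  -71.8  68. ]
```

Every item is inside its limits, and the tops stand about 5 mm higher than before, which matches the bay floor. I'm handing in.

```bash
python3 -c "
from bench import *
job_done(); print(read_state()['clock'])"
```

```text
the job is handed in; nothing more can be done
the job is handed in; nothing more can be done
```

Both kits are made up and the job is handed in, at about 34 s on the clock. The stall tray holds one receipt roll, the coin roll and the stamp, knob up. The coffee tray holds the other roll and the sugar shaker.

Final two-view check, positions in each tray's own frame (mm):

| Item | x | y | Bay centre y |
|---|---|---|---|
| Stall roll | 1.6 | 54.3 | 55 |
| Coin roll | 0.1 | -15.4 | -13 |
| Stamp (knob) | -1.0 | -71.8 | -68 |
| Coffee roll | -2.0 | -34.5 | -34.5 |
| Shaker | 0.3 | 44.6 | 41.5 |

- **In the bays:** every position is inside its limits, and the rolls, coin roll and shaker measured about 5 mm higher than on the counter, which matches the bay floor. All items look upright in both views.
- **Left alone:** the battery and the bell show at the same pixels as at the start.
- **Disagreements:**
  - The roll tops read about 1 to 2 mm low, as they did before the move.
  - The shaker touched down about 3 mm earlier than planned, but its measured height is consistent with it standing on the floor.
  - The coin and stamp pixels were read off the enlarged picture by hand, so they are good only to about 3 mm. The coin top read 59.5 mm, 2.5 mm above where it should stand.
  - The tool picked up a tilt of up to 0.03 rad from step to step, with no visible effect on the placed items.

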